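# Blend two lots of nylon balls on the packing scale

## Task

Two lots of nylon balls, orange and white, still lie apart in the tub on the packing bench's scale. Take the stick from its red mat, stir the balls with it until at least two of each colour lie on each side of the line between the tub's two black rim marks, and stand the stick upright back wholly on its mat. Then press the terminal's green key firmly with the closed fingers (more than 5 N, but without hammering it) for half a second to record the weight; keep all balls in the tub, do not touch them with the fingers, and leave the white key and the other goods alone.

Things in the scene. Friction and masses are not known exactly. Their poses are not given: they have to be found in the camera images.
- tub: round blue open tub, 190 mm outside, 180 mm inside diameter, clamped on a square grey 200 mm bench scale; both fixed. Origin: centre of its underside, z up; inner floor 6 mm, rim 50 mm above the origin (40 and 84 mm above the bench). Two black rim marks lie on its +x and -x axis; the line between them (x axis) parts the +y and -y halves. Turned any way round
- orange1: orange nylon ball, 24 mm diameter, 10 g, smooth, rolls freely in a single layer in the tub; origin at its centre. At the start the five orange balls lie in the tub's +y half, the five white ones in its -y half, in a loose ring with centres 56 to 72 mm from the tub's axis; the tub's middle is clear
- orange2: orange nylon ball, 24 mm diameter, 10 g, smooth, rolls freely in a single layer in the tub; origin at its centre. At the start the five orange balls lie in the tub's +y half, the five white ones in its -y half, in a loose ring with centres 56 to 72 mm from the tub's axis; the tub's middle is clear
- orange3: orange nylon ball, 24 mm diameter, 10 g, smooth, rolls freely in a single layer in the tub; origin at its centre. At the start the five orange balls lie in the tub's +y half, the five white ones in its -y half, in a loose ring with centres 56 to 72 mm from the tub's axis; the tub's middle is clear
- orange4: orange nylon ball, 24 mm diameter, 10 g, smooth, rolls freely in a single layer in the tub; origin at its centre. At the start the five orange balls lie in the tub's +y half, the five white ones in its -y half, in a loose ring with centres 56 to 72 mm from the tub's axis; the tub's middle is clear
- orange5: orange nylon ball, 24 mm diameter, 10 g, smooth, rolls freely in a single layer in the tub; origin at its centre. At the start the five orange balls lie in the tub's +y half, the five white ones in its -y half, in a loose ring with centres 56 to 72 mm from the tub's axis; the tub's middle is clear
- white1: white nylon ball, 24 mm diameter, 10 g, smooth, rolls freely in a single layer in the tub; origin at its centre. At the start the five orange balls lie in the tub's +y half, the five white ones in its -y half, in a loose ring with centres 56 to 72 mm from the tub's axis; the tub's middle is clear
- white2: white nylon ball, 24 mm diameter, 10 g, smooth, rolls freely in a single layer in the tub; origin at its centre. At the start the five orange balls lie in the tub's +y half, the five white ones in its -y half, in a loose ring with centres 56 to 72 mm from the tub's axis; the tub's middle is clear
- white3: white nylon ball, 24 mm diameter, 10 g, smooth, rolls freely in a single layer in the tub; origin at its centre. At the start the five orange balls lie in the tub's +y half, the five white ones in its -y half, in a loose ring with centres 56 to 72 mm from the tub's axis; the tub's middle is clear
- white4: white nylon ball, 24 mm diameter, 10 g, smooth, rolls freely in a single layer in the tub; origin at its centre. At the start the five orange balls lie in the tub's +y half, the five white ones in its -y half, in a loose ring with centres 56 to 72 mm from the tub's axis; the tub's middle is clear
- white5: white nylon ball, 24 mm diameter, 10 g, smooth, rolls freely in a single layer in the tub; origin at its centre. At the start the five orange balls lie in the tub's +y half, the five white ones in its -y half, in a loose ring with centres 56 to 72 mm from the tub's axis; the tub's middle is clear
- stick_mid (a point): loose stirring stick, 125 mm tall, 150 g, stands upright unaided on the red mat; point on its axis 60 mm above its underside, z up, x and y square to the handle's faces. Square wooden handle, 24 x 24 mm, from 56 mm above the underside to the top (take it from above, 85 to 105 mm above the underside). Below it a round steel rod, 24 mm diameter, with a flat end
- rest: round red mat, 110 mm diameter, 4 mm thick, fixed on the bench left or right of the scale; origin: centre of its underside. The stick belongs on it
- key_green: green flat membrane key, 36 x 36 mm, on the fixed grey weighing terminal (124 x 90 x 28 mm) that stands on the other side of the scale from the mat; origin: centre of its top face, 30 mm above the bench, z up. Pressed straight down it yields 1 mm to a rigid stop; registers above 5 N of finger force, damaged above 45 N
- key_white: white flat membrane key of the same size, beside the green one, 54 mm away between centres (on the terminal's -y side); origin: centre of its top face. Not to be pressed
- carton: blue and white parts carton, 100 x 140 x 60 mm, a bystander at the far right; origin: centre of its underside
- tape: roll of brown packing tape, 100 mm diameter, 48 mm high, lying flat, a bystander at the far left; origin: centre of its underside
- mug: white mug, 80 mm diameter, 90 mm high, a bystander at the right; origin: centre of its underside

How it is judged:
By the outcome, as a careful person would: the job done as asked, in the order asked, and still so for the second after the job is handed in, with the robot touching nothing.
It also fails if it takes over 72 s, if anything falls off the work surface, if the arm or the gripper's body presses on something with over 40 N, if the wrist force passes 120 N, or if a joint passes its speed limit or range.

## Robot

A 6-joint arm with a two-finger parallel gripper is mounted at the origin on the work surface. World frame = base frame: x ahead of the robot, y to its left, z up, the work surface at z = 0. Lengths are in m, angles in degrees, forces in N, time in s.
With the tool pointing down it reaches from about 0.375 to 0.9 m from the base axis. Payload 3.1 kg.
Tool frame: the origin (TCP) lies at the very end of the fingers, on their centre line; the grasp point (between the pads) lies behind it (bot.grip_depth is the z of the grasp point in the tool frame, in m); z points along the fingers, y is the direction in which the jaws open and shut (so a half turn about z gives the same grasp; the last joint's range is limited). The gripper opens to 87 mm and grips with 3 to 60 N. Pads are 19 mm wide; open, the fingers measure 117 mm over their backs; the gripper's body (75 mm by 190 mm) begins 51 mm behind the grasp point.
Start: joints at [53.657, 30.224, 82.088, -0, 67.689, -10.227], TCP at [0.275, 0.561, 0.223] pointing down, gripper open.
Joint ranges: [-176.69, 176.69], [-43.24, 126.21], [12.49, 139.97], [-82, 262], [0, 151.66], [-163.58, 163.58]. Speed limits (degrees/s): [159.86, 159.86, 180, 180, 180, 180].

## Interface

Orientations are given as a 3x3 rotation matrix whose columns are the frame's x, y, z axes.
In Python, from rig import bot, vision gives the robot as it stands. The module is installed in compiled form; this text tells all that it offers.
- The arm moves only by the shell command python3 -m jog 'ROWS'. ROWS is JSON, a list of rows, each a list of 3 entries, a list of its own where there are three numbers: the shift along the tool's x, y, z in mm, then the turn, a rotation vector about the tool's x, y, z in degrees, then the closure, from 0 (fully open) to 1 (shut). In form: [[[dx, dy, dz], [wx, wy, wz], fingers], ...]. A call has 1 to 12 rows; each row is the pose to reach, as a shift and turn from the pose commanded when the call began, along the tool's axes at that moment; what a row does not reach only later rows make up. A row lasts 1/12 s, in which the tool goes at most 41.7 mm and 7.16 degrees, less where a joint would pass 70% of its speed; a pose out of reach is approached as far as the arm can. A call with a gripper value outside its range is refused whole. The fingers move at their own pace and stop on an object; the grip force is fixed at half the most. Time passes only in rows, so rows that repeat a pose let the fingers close. It gives the time, the measured TCP pose, the force and the opening at its end, in the units of the state.
- bot.read_state(): the state, without advancing time (a new reading comes with each control period).
- vision.capture(name): name is "scene" or "side" or "wrist"; returns the picture (384x512x3 uint8, red, green, blue); there is no depth.
- vision.camera_info(name): a dict with "intrinsics" (3x3 intrinsics, pixels), "camera_from_world" (4x4, takes a point from world to camera coordinates); the wrist camera has in their place "mount" (4x4, takes a point from camera to tool coordinates, whose origin is the TCP and whose axes are the flange's). Camera axes: x right, y up, looking along -z (the intrinsics and any distortion apply to the point x, -y, -z); pixel columns grow to the right and rows downward; lengths in m; the calibration is good to about 2 mm. A picture is of the moment at which its call begins: read the wrist's pose just before it. camera_info takes no time and is no camera call.
- bot.hand_in(): hands the job in, once; it reports no verdict.
The state is a dict: "time_s": time; "joint_positions": joint angles; "qvel": joint speeds; "tau": joint torques, N m; "position": TCP position; "tcp_rot": TCP orientation; "force": force on the tool from outside, world axes, zero at the start; "moment": the same for the moment, N m; "opening": opening from 0.0 (shut) to 1.0 (fully open).
Only numpy, scipy, OpenCV 4.12 (cv2) and the standard library are available. Lean on these libraries where they do the work, as an engineer would, in place of code of your own. Each camera call takes 0.05 s, during which the arm holds its last target. There are 200 camera calls.

## Working session

There is one attempt and no reset: what is moved stays moved. The work goes in short steps, Python scripts to look and compute and a shell command to move; the robot and the scene stay as the last step left them, time stands still between calls to the robot, and variables do not carry over. Pictures are saved under pics/ and viewed, about 8 in all and at most 12, crops included, and the job is handed in when it is done.

```bash
mkdir -p pics; python3 - <<'E'
from rig import bot, vision
import cv2, numpy as np
print(bot.read_state(), bot.grip_depth)
for n in ("scene","side","wrist"):
    i=vision.camera_info(n); print(n,{k:np.round(v,4).tolist() if not isinstance(v,str) else v for k,v in i.items()})
a=vision.capture("scene");b=vision.capture("side")
cv2.imwrite("pics/scene0.png",cv2.resize(a[:,:,::-1],(800,600),interpolation=cv2.INTER_CUBIC));cv2.imwrite("pics/side0.png",cv2.resize(b[:,:,::-1],(800,600),interpolation=cv2.INTER_CUBIC))
E
```

```text
{'time_s': 0.0, 'joint_positions': array([ 5.36572135e+01,  3.02800937e+01,  8.21535301e+01, -2.52956284e-03,
        6.76889889e+01, -1.02275571e+01]), 'qvel': array([ 0.0917293 , -0.03413526, -0.00677051, -0.07596803,  0.06899809,
       -0.02972249]), 'tau': array([-1.40699314e-03, -4.40043747e+01, -1.76590794e+01,  6.31611259e-02,
        5.81772847e-02, -1.51045306e-04]), 'position': array([0.27467235, 0.56062086, 0.22157539]), 'tcp_rot': array([[-8.97917793e-01,  4.40161460e-01, -1.23529149e-03],
       [ 4.40163062e-01,  8.97916156e-01, -1.74793797e-03],
       [ 3.39813258e-04, -2.11323428e-03, -9.99997709e-01]]), 'force': array([ 0.02041831,  0.14053706, -0.013333  ]), 'moment': array([0.00962834, 0.02402436, 0.01499964]), 'opening': 0.9965997692749621} -0.0187
scene {'intrinsics': [[412.037, 0.0, 259.6182], [0.0, 412.037, 189.6968], [0.0, 0.0, 1.0]], 'camera_from_world': [[-0.8168, 0.5769, 0.0073, 0.5229], [-0.4479, -0.6421, 0.6222, 0.1853], [0.3637, 0.505, 0.7828, -1.3535], [0.0, 0.0, 0.0, 1.0]]}
side {'intrinsics': [[357.6219, 0.0, 251.7764], [0.0, 357.6219, 188.1301], [0.0, 0.0, 1.0]], 'camera_from_world': [[0.9689, -0.2474, -0.0032, -0.5665], [0.1472, 0.5658, 0.8113, -0.0894], [-0.199, -0.7865, 0.5847, -1.0576], [0.0, 0.0, 0.0, 1.0]]}
wrist {'intrinsics': [[338.628, 0.0, 251.7741], [0.0, 338.628, 194.1282], [0.0, 0.0, 1.0]], 'mount': [[-0.0008, 0.9538, 0.3003, 0.0821], [1.0, 0.0009, -0.0004, -0.0001], [-0.0006, 0.3003, -0.9538, -0.1625], [0.0, 0.0, 0.0, 1.0]]}
```

View pics/scene0.png

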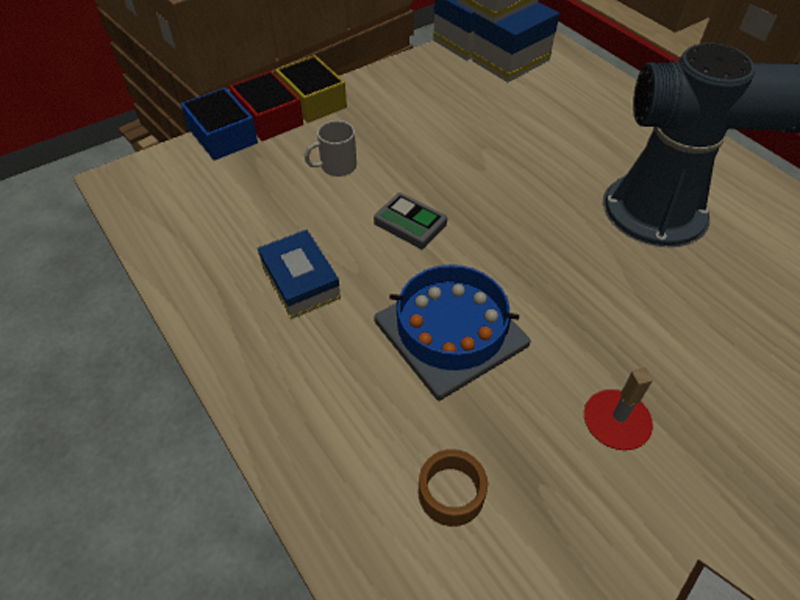

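View pics/side0.png

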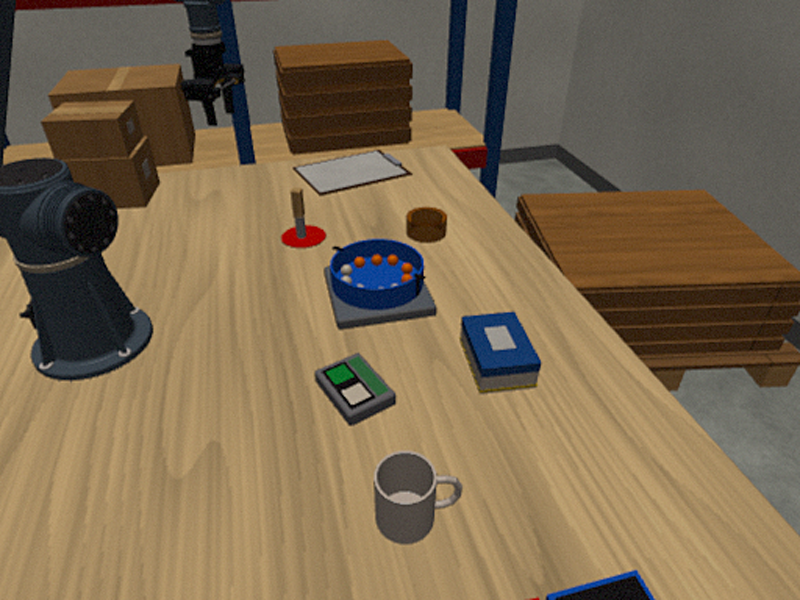

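Scene view (800x600): stick top at (641,374), its foot at (623,416), mat (618,419), tub marks at (396,297) and (513,316), green key (426,217), white key (403,205). Side view: stick top (297,190), mat (304,236), marks (338,249) and (420,277), green (342,374), white (355,394).

```bash
cat > h.py <<'E'
from rig import bot, vision
import cv2, numpy as np
def cam(n, st=None):
    i=vision.camera_info(n)
    if n=="wrist":
        T=np.eye(4);T[:3,:3]=st["tcp_rot"];T[:3,3]=st["position"]
        M=np.linalg.inv(T@i["mount"])
    else: M=np.array(i["camera_from_world"])
    D=np.diag([1,-1,-1]); return np.array(i["intrinsics"])@D@M[:3]
def tri(P1,p1,P2,p2):
    X=cv2.triangulatePoints(P1,P2,np.array(p1,float).reshape(2,1),np.array(p2,float).reshape(2,1))[:,0]; return X[:3]/X[3]
def onz(P,p,z):
    A=np.c_[P[:,0],P[:,1],-np.array([p[0],p[1],1.])]; return np.linalg.solve(A,-(P[:,2]*z+P[:,3]))[:2]
def proj(P,X):
    v=P@np.r_[X,1]; return v[:2]/v[2]
def grab(n):
    st=bot.read_state(); im=vision.capture(n); return st,im
E
python3 - <<'E'
from h import *
print({k:v for k,v in vision.camera_info("wrist").items() if k not in("intrinsics","mount")})
P,Q=cam("scene"),cam("side"); s=1.5625
for n,a,b in [("sticktop",(641,374),(297,190)),("mat",(618,419),(304,236)),("markA",(396,297),(338,249)),("markA'",(396,297),(420,277)),("markB",(513,316),(420,277)),("markB'",(513,316),(338,249)),("green",(426,217),(342,374)),("white",(403,205),(355,394))]:
    X=tri(P,np.array(a)/s,Q,np.array(b)/s); print(n,X.round(4),(proj(P,X)*s).round(0),(proj(Q,X)*s).round(0))
print(onz(P,np.array((641,374))/s,.129))
st,im=grab("wrist");cv2.imwrite("pics/w0.png",im[:,:,::-1])
E
```

```text
{}
sticktop [0.4263 0.2945 0.1271] [640. 375.] [296. 189.]
mat [0.4314 0.2993 0.0005] [617. 419.] [303. 236.]
markA [ 0.5628 -0.0317  0.1159] [433. 281.] [386. 258.]
markA' [ 0.6197 -0.0618  0.0821] [395. 297.] [419. 277.]
markB [0.5575 0.0532 0.0694] [465. 330.] [374. 256.]
markB' [0.4834 0.0831 0.082 ] [512. 317.] [337. 248.]
green [ 0.4313 -0.2313  0.0281] [424. 218.] [339. 373.]
white [ 0.4466 -0.2852  0.0286] [403. 205.] [354. 394.]
[0.42509834 0.29517626]
```

View pics/w0.png

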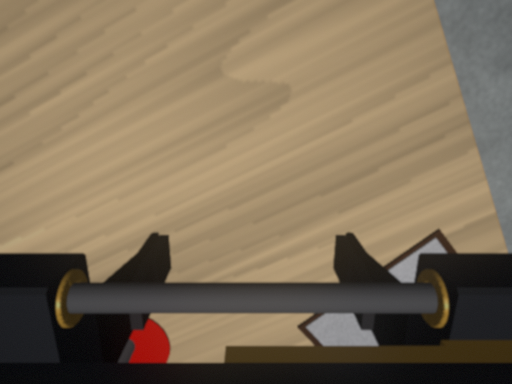

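Wrist view shows the bench, the mat's edge at (150,340) and the fingertips near row 240; everything agrees with the triangulation. I'll approach the stick, stopping short so that the wrist camera sees it.

```bash
python3 -m jog '[[[-290,-172,0],[0,0,0],0],[[-290,-172,0],[0,0,0],0],[[-290,-172,0],[0,0,0],0],[[-290,-172,0],[0,0,0],0],[[-290,-172,0],[0,0,0],0],[[-290,-172,0],[0,0,0],0],[[-290,-172,0],[0,0,0],0],[[-290,-172,0],[0,0,0],0],[[-290,-172,0],[0,0,0],0],[[-290,-172,0],[0,0,0],0],[[-290,-172,0],[0,0,0],0],[[-290,-172,0],[0,0,0],0]]'
python3 - <<'E'
from h import *
st,im=grab("wrist");cv2.imwrite("pics/w1.png",im[:,:,::-1])
print(st["tcp_rot"].round(3),st["position"])
print(proj(cam("wrist",st),[.4255,.295,.129]))
E
```

```text
time_s: 1.15
position: [0.4587, 0.28, 0.2223]
tcp_rot: [[-0.898, 0.439, -0.001], [0.439, 0.898, 0.0], [0.001, -0.0, -1.0]]
force: [0.7, 0.3, 0.3]
opening: 1.005
[[-0.898  0.439 -0.001]
 [ 0.439  0.898  0.   ]
 [ 0.001 -0.    -1.   ]] [0.4587465  0.28000421 0.22234743]
[250.22834004 150.48696889]
```

View pics/w1.png

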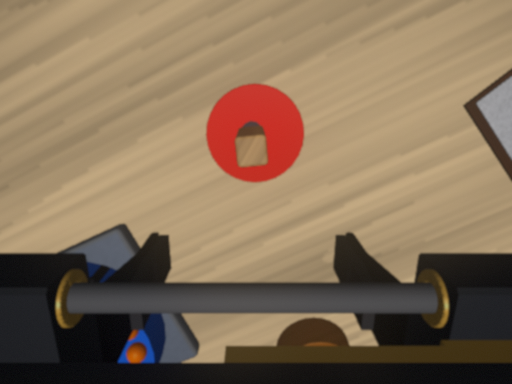

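The stick's top is at (252,151), almost square to the jaws, off the mat's centre (255,132). Now I'll refine its position and yaw, and the mat centre.

```bash
python3 - <<'E'
from h import *
st=bot.read_state(); im=cv2.imread("pics/w1.png"); P=cam("wrist",st); P2=cam("scene")
hsv=cv2.cvtColor(im,cv2.COLOR_BGR2HSV); red=(((hsv[...,0]<6)|(hsv[...,0]>174))&(hsv[...,1]>190)).astype(np.uint8)
c=max(cv2.findContours(red,0,2)[0],key=cv2.contourArea); e=cv2.fitEllipse(cv2.convexHull(c)); m=onz(P,e[0],.004); print("mat",e,m)
inside=np.zeros_like(red);cv2.fillPoly(inside,[cv2.convexHull(c)],1)
# lit top face
top=(inside*(1-red)*(hsv[...,2]>110)).astype(np.uint8); c=max(cv2.findContours(top,0,2)[0],key=cv2.contourArea)
r=cv2.minAreaRect(c); print(r)
R=st["tcp_rot"]
q=np.array([onz(P,p,.129) for p in cv2.boxPoints(r)]); print("corners",q, "edges mm",np.linalg.norm(np.diff(q,axis=0),axis=1)*1e3)
t=q.mean(0); print("stick",t, "height vs scene view", tri(P,r[0],P2,np.array((641,374))/1.5625))
d=R.T@np.r_[q[1]-q[0],0]; print("edge angle in tool",np.degrees(np.arctan2(d[1],d[0])))
v=R.T@(np.r_[t,.082]-st["position"]); print("shift tool mm",v*1e3)
E
```

```text
mat ((254.61309814453125, 132.57447814941406), (95.10884094238281, 95.60838317871094), 1.4921586513519287) [0.42927081 0.29826755]
((250.32179260253906, 143.2178192138672), (46.46823501586914, 32.43821334838867), 84.2894058227539)
corners [[0.40012525 0.29247353]
 [0.40853095 0.31501587]
 [0.44165477 0.3032226 ]
 [0.43299246 0.27970244]] edges mm [24.05852795 35.16061185 25.06459362]
stick [0.42082586 0.29760361] height vs scene view [0.42161127 0.29528527 0.12424677]
edge angle in tool 84.44582765944288
shift tool mm [ 41.49286117  -0.99734444 140.45472946]
```

```bash
python3 -m jog '[[[36,0,20],[0,0,-5],0],[[36,0,60],[0,0,-5],0],[[36,0,100],[0,0,-5],0],[[36,0,141],[0,0,-5],0],[[36,0,141],[0,0,-5],0],[[36,0,141],[0,0,-5],0],[[36,0,141],[0,0,-5],1],[[36,0,141],[0,0,-5],1],[[36,0,141],[0,0,-5],1],[[36,0,141],[0,0,-5],1],[[36,0,141],[0,0,-5],1],[[36,0,141],[0,0,-5],1]]'
```

```text
time_s: 2.2
position: [0.428, 0.2951, 0.0828]
tcp_rot: [[-0.933, 0.36, 0.002], [0.36, 0.933, 0.001], [-0.002, 0.002, -1.0]]
force: [0.6, 1.2, -1.0]
opening: 0.632
```

```bash
python3 -m jog '[[[0,0,0],[0,0,0],1],[[0,0,0],[0,0,0],1],[[0,0,0],[0,0,0],1],[[0,0,0],[0,0,0],1],[[0,0,0],[0,0,0],1],[[0,0,0],[0,0,0],1],[[0,0,0],[0,0,0],1],[[0,0,0],[0,0,0],1],[[0,0,-30],[0,0,0],1],[[0,0,-70],[0,0,0],1],[[0,0,-110],[0,0,0],1],[[0,0,-120],[0,0,0],1]]'
python3 - <<'E'
from h import *
_,a=grab("scene");_,b=grab("side")
x0,y0=200,130
c1=cv2.resize(a[60:260,180:480],(600,400),interpolation=2); c2=cv2.resize(b[60:220,100:360],(650,400),interpolation=2)[:,:600]
cv2.imwrite("pics/g1.png",np.vstack([c1[100:],c2[:300]])[...,::-1])
E
```

```text
time_s: 3.2
position: [0.4304, 0.2964, 0.2068]
tcp_rot: [[-0.933, 0.36, 0.009], [0.36, 0.933, 0.004], [-0.007, 0.007, -1.0]]
force: [1.8, 0.1, -1.7]
opening: 0.278
```

View pics/g1.png

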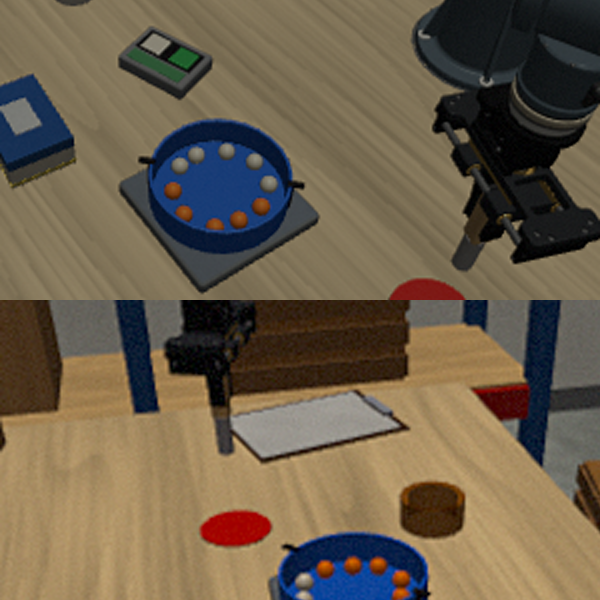

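The stick is gripped and hangs nearly upright; mat empty. Now a ball detector and positions in the tub frame.

```bash
cat > balls.py <<'E'
from h import *
C=np.array([.5515,.0107]); u=np.array([.685,-.728]); v=np.array([.728,.685])
def balls(save=None,name="scene"):
    _,im=grab(name); P=cam(name); hsv=cv2.cvtColor(im,cv2.COLOR_RGB2HSV)
    disk=np.zeros(im.shape[:2],np.uint8)
    a=np.linspace(0,6.28,60); ring=[proj(P,[*(C+.092*np.array([np.cos(t),np.sin(t)])),.055]) for t in a]
    cv2.fillPoly(disk,[np.int32(ring)],1)
    for col,m in (("O",(hsv[...,0]<20)&(hsv[...,1]>140)&(hsv[...,2]>90)),("W",(hsv[...,1]<70)&(hsv[...,2]>80))):
        n,_,s,c=cv2.connectedComponentsWithStats((m*disk).astype(np.uint8))
        for i in range(1,n):
            if s[i,4]<12: continue
            w=onz(P,c[i],.053)-C; x,y=w@u*1e3,w@v*1e3
            print(col,"area",s[i,4],"px",c[i].round(1),"x %.0f y %.0f r %.0f ang %.0f"%(x,y,np.hypot(x,y),np.degrees(np.arctan2(y,x))%360))
    return im
E
python3 - <<'E'
from balls import *
balls()
# rim check: blue region centre in scene+side at rim height
st=bot.read_state(); print(st["time_s"],st["position"],st["tcp_rot"].round(4).tolist())
R=st["tcp_rot"]; f=st["position"]-0; 
print("to centre, tool mm",(R.T@(np.r_[C,f[2]]-f)*1e3).round(1))
E
```

```text
O area 39 px [266.  204.4] x 60 y 17 r 62 ang 16
O area 44 px [310.4 212.2] x -60 y 18 r 63 ang 163
O area 42 px [271.8 215.9] x 38 y 51 r 63 ang 54
O area 45 px [299.  218.9] x -33 y 46 r 57 ang 126
O area 33 px [287.1 222. ] x -5 y 62 r 62 ang 94
W area 42 px [277.7 186.4] x 40 y -50 r 64 ang 308
W area 41 px [293.1 184.7] x -1 y -65 r 65 ang 269
W area 44 px [306.9 189.8] x -41 y -55 r 68 ang 233
W area 44 px [269.5 192. ] x 58 y -26 r 64 ang 336
W area 46 px [314.2 201. ] x -65 y -21 r 69 ang 197
3.35 [0.4273352  0.29494641 0.20181046] [[-0.9329, 0.3602, 0.0011], [0.3602, 0.9329, 0.0005], [-0.0009, 0.0008, -1.0]]
to centre, tool mm [-218.2 -220.4    0. ]
```

```bash
python3 -m jog '[[[-20,-20,0],[0,0,0],1],[[-45,-45,0],[0,0,0],1],[[-70,-70,0],[0,0,0],1],[[-95,-95,0],[0,0,0],1],[[-120,-121,0],[0,0,0],1],[[-145,-146,0],[0,0,0],1],[[-170,-171,0],[0,0,0],1],[[-190,-192,0],[0,0,0],1],[[-205,-207,0],[0,0,0],1],[[-215,-217,0],[0,0,0],1],[[-218,-220,0],[0,0,0],1],[[-218,-220,0],[0,0,0],1]]'
python3 - <<'E'
from balls import *
st=bot.read_state(); f=st["position"];R=st["tcp_rot"]
print(f,(R.T@(np.r_[C,.124]-f)*1e3).round(1))
r=.066
def path(a0,a1,n): 
    for a in np.radians(np.linspace(a0,a1,n)):
        print((R.T@np.r_[66*(np.cos(a)*u+np.sin(a)*v),0]).round(0))
path(110,180,8);print();path(288,360,8)
im=vision.capture("wrist");im2=vision.capture("side");cv2.imwrite("pics/w2.png",np.hstack([im,im2[100:,160:320].copy() if 0 else im2[:,160:430]])[...,::-1])
E
```

```text
time_s: 4.35
position: [0.5508, 0.0108, 0.1998]
tcp_rot: [[-0.932, 0.362, -0.003], [0.362, 0.932, 0.001], [0.004, -0.0, -1.0]]
force: [0.5, -0.2, -0.8]
opening: 0.28
[0.55075181 0.01081864 0.19979118] [-1.   0.2 75.8]
[-6. 66. -0.]
[ 5. 66. -0.]
[16. 64.  0.]
[27. 60.  0.]
[37. 54.  0.]
[46. 47.  0.]
[54. 38.  0.]
[60. 28.  0.]

[  9. -65.   0.]
[ -3. -66.   0.]
[-15. -64.  -0.]
[-26. -61.  -0.]
[-37. -55.  -0.]
[-46. -48.  -0.]
[-53. -39.  -0.]
[-60. -28.  -0.]
```

View pics/w2.png

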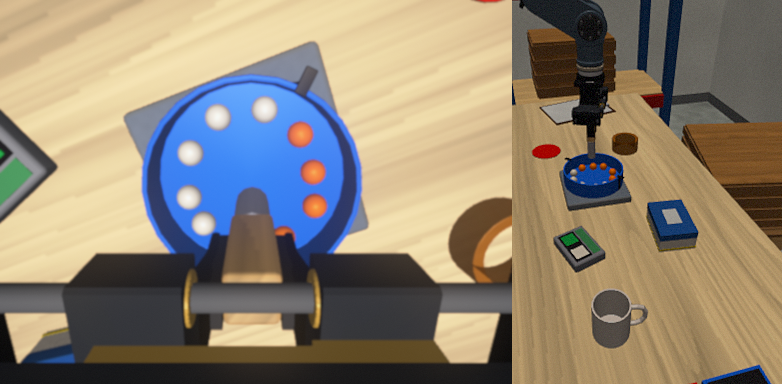

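Stick hangs over the empty middle; orange on tool +y, the mark at (305,80) upper right as computed. Lower, wedge out between orange balls at 110°, sweep to 180° and return.

```bash
python3 -m jog '[[[0,0,25],[0,0,0],1],[[0,0,55],[0,0,0],1],[[0,0,75],[0,0,0],1],[[0,0,76],[0,0,0],1],[[-1,12,76],[0,0,0],1],[[-2,24,76],[0,0,0],1],[[-3,36,76],[0,0,0],1],[[-4,48,76],[0,0,0],1],[[-5,58,76],[0,0,0],1],[[-6,65,76],[0,0,0],1],[[-1,66,76],[0,0,0],1],[[5,66,76],[0,0,0],1]]'
python3 -m jog '[[[5,0,0],[0,0,0],1],[[11,-2,0],[0,0,0],1],[[17,-4,0],[0,0,0],1],[[22,-6,0],[0,0,0],1],[[27,-9,0],[0,0,0],1],[[32,-12,0],[0,0,0],1],[[37,-15,0],[0,0,0],1],[[41,-19,0],[0,0,0],1],[[45,-23,0],[0,0,0],1],[[49,-28,0],[0,0,0],1],[[52,-33,0],[0,0,0],1],[[55,-38,0],[0,0,0],1]]'
python3 - <<'E'
from balls import *
balls();print(bot.read_state()["position"]); 
E
```

```text
time_s: 5.45
position: [0.5709, 0.0751, 0.1257]
tcp_rot: [[-0.933, 0.359, 0.001], [0.359, 0.933, -0.0], [-0.001, 0.0, -1.0]]
force: [0.6, -0.4, -0.9]
opening: 0.276
time_s: 6.45
position: [0.5054, 0.0585, 0.1256]
tcp_rot: [[-0.933, 0.36, 0.001], [0.36, 0.933, -0.0], [-0.001, 0.0, -1.0]]
force: [1.2, -0.8, -1.7]
opening: 0.275
O area 46 px [306.6 203.1] x -46 y -9 r 47 ang 191
O area 40 px [266.2 204.6] x 59 y 18 r 62 ang 17
O area 43 px [271.8 216. ] x 38 y 51 r 63 ang 54
O area 14 px [285.9 222.9] x -2 y 65 r 65 ang 92
W area 47 px [277.7 186.7] x 39 y -49 r 63 ang 309
W area 44 px [292.9 184.9] x -1 y -64 r 64 ang 269
W area 79 px [307.7 191.5] x -44 y -49 r 66 ang 228
W area 46 px [269.5 192. ] x 58 y -26 r 64 ang 336
[0.50411834 0.0580653  0.1254781 ]
```

```bash
python3 -m jog '[[[2,-5,0],[0,0,0],1],[[3,-10,0],[0,0,0],1],[[4,-15,0],[0,0,0],1],[[5,-20,0],[0,0,0],1],[[2,-9,0],[0,0,0],1],[[-4,5,0],[0,0,0],1],[[-10,15,0],[0,0,0],1],[[-20,8,0],[0,0,0],1],[[-32,-2,0],[0,0,0],1],[[-44,-13,0],[0,0,0],1],[[-55,-23,0],[0,0,0],1],[[-60,-28,0],[0,0,0],1]]'
python3 - <<'E'
from balls import *
balls();print(bot.read_state()["position"]); 
E
```

```text
time_s: 7.5
position: [0.5533, 0.0084, 0.1256]
tcp_rot: [[-0.932, 0.362, 0.002], [0.362, 0.932, -0.001], [-0.002, -0.0, -1.0]]
force: [0.8, -0.4, -1.7]
opening: 0.272
O area 47 px [304.6 199. ] x -39 y -22 r 45 ang 209
O area 41 px [266.2 204.5] x 59 y 17 r 62 ang 16
O area 42 px [271.8 215.9] x 38 y 51 r 63 ang 54
O area 14 px [285.9 222.9] x -2 y 65 r 65 ang 92
W area 48 px [277.8 186.8] x 39 y -49 r 63 ang 309
W area 44 px [269.5 192. ] x 58 y -26 r 64 ang 336
[0.55349894 0.00788181 0.12559646]
```

```bash
python3 -m jog '[[[2,-12,0],[0,0,0],1],[[3,-24,0],[0,0,0],1],[[5,-36,0],[0,0,0],1],[[7,-48,0],[0,0,0],1],[[8,-58,0],[0,0,0],1],[[9,-65,0],[0,0,0],1],[[3,-66,0],[0,0,0],1],[[-3,-66,0],[0,0,0],1],[[-9,-65,0],[0,0,0],1],[[-15,-64,0],[0,0,0],1],[[-20,-62,0],[0,0,0],1],[[-26,-61,0],[0,0,0],1]]'
python3 -m jog '[[[-6,3,0],[0,0,0],1],[[-11,6,0],[0,0,0],1],[[-16,9,0],[0,0,0],1],[[-20,13,0],[0,0,0],1],[[-24,17,0],[0,0,0],1],[[-28,22,0],[0,0,0],1],[[-31,27,0],[0,0,0],1],[[-34,33,0],[0,0,0],1],[[-36,38,0],[0,0,0],1],[[-38,44,0],[0,0,0],1],[[-39,49,0],[0,0,0],1],[[-39,52,0],[0,0,0],1]]'
python3 - <<'E'
from balls import *
balls();st=bot.read_state();print(st["position"],st["force"],st["opening"]); 
E
```

```text
time_s: 8.55
position: [0.5547, -0.0546, 0.1255]
tcp_rot: [[-0.933, 0.36, 0.0], [0.36, 0.933, 0.0], [0.0, 0.0, -1.0]]
force: [-0.6, 0.4, -0.6]
opening: 0.275
time_s: 9.55
position: [0.6063, -0.0194, 0.1245]
tcp_rot: [[-0.933, 0.359, -0.007], [0.359, 0.933, 0.001], [0.007, -0.002, -1.0]]
force: [-5.4, 1.1, -1.1]
opening: 0.274
O area 45 px [312.8 190.3] x -57 y -56 r 80 ang 225
O area 46 px [304.5 199. ] x -39 y -22 r 45 ang 209
O area 77 px [269.8 214.5] x 44 y 48 r 65 ang 48
O area 14 px [285.9 222.9] x -2 y 65 r 65 ang 92
W area 122 px [301.4 186.3] x -25 y -64 r 68 ang 249
W area 61 px [260.6 204. ] x 74 y 19 r 76 ang 15
[ 0.60632777 -0.01902333  0.12452401] [-4.32474686  1.48069024 -1.18676389] 0.2740149218106737
```

```bash
python3 -m jog '[[[1,-7,0],[0,0,0],1],[[5,-15,0],[0,0,0],1],[[20,-12,0],[0,0,0],1],[[35,-6,0],[0,0,0],1],[[50,0,0],[0,0,0],1],[[62,7,0],[0,0,0],1],[[65,9,0],[0,0,0],1],[[65,9,-20],[0,0,0],1],[[65,9,-50],[0,0,0],1],[[65,9,-76],[0,0,0],1],[[65,9,-82],[0,0,0],1],[[65,9,-82],[0,0,0],1]]'
python3 -m jog '[[[10,10,0],[0,0,0],1],[[30,30,0],[0,0,0],1],[[55,55,0],[0,0,0],1],[[80,80,0],[0,0,0],1],[[105,106,0],[0,0,0],1],[[130,131,0],[0,0,0],1],[[155,156,0],[0,0,0],1],[[180,180,0],[0,0,0],1],[[198,198,0],[0,0,0],1],[[210,210,0],[0,0,0],1],[[216,217,0],[0,0,0],1],[[216,217,0],[0,0,0],1]]'
python3 - <<'E'
from balls import *
im=balls();st=bot.read_state();print(st["position"],st["force"],st["opening"]); w=vision.capture("side")
c1=cv2.resize(im[150:250,220:360],(560,400),interpolation=2)
c2=cv2.resize(w[100:220,110:310],(560,336),interpolation=2)[:200] if 0 else cv2.resize(w[130:220,140:266],(560,400),interpolation=2)
cv2.imwrite("pics/m1.png",cv2.resize(np.hstack([c1,c2]),(800,286))[...,::-1])
E
```

```text
time_s: 10.6
position: [0.5544, 0.0104, 0.2102]
tcp_rot: [[-0.933, 0.36, 0.008], [0.36, 0.933, -0.002], [-0.008, 0.001, -1.0]]
force: [0.0, 0.1, -1.9]
opening: 0.275
time_s: 11.6
position: [0.4262, 0.2928, 0.2061]
tcp_rot: [[-0.934, 0.357, -0.003], [0.357, 0.934, -0.001], [0.002, -0.002, -1.0]]
force: [0.3, -0.6, -1.4]
opening: 0.276
O area 42 px [313.  190.3] x -58 y -56 r 81 ang 224
O area 44 px [304.6 198.9] x -39 y -22 r 45 ang 210
O area 71 px [269.9 215. ] x 43 y 49 r 65 ang 49
O area 14 px [285.9 222.9] x -2 y 65 r 65 ang 92
W area 125 px [300.8 186. ] x -23 y -65 r 69 ang 250
W area 44 px [261.8 196.2] x 76 y -7 r 77 ang 354
W area 41 px [261. 205.] x 72 y 22 r 76 ang 17
[0.42712911 0.29170341 0.20634241] [ 0.24588324  0.46865272 -1.73685052] 0.2771308228354154
```

View pics/m1.png

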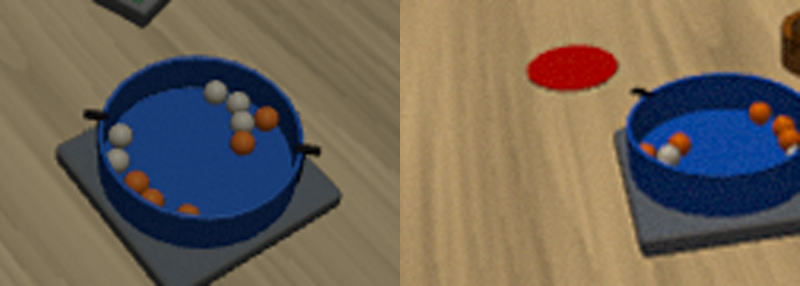

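The picture shows whites at left (120,135) and (118,160), the first still on the wrong side of the mark line (y=-7 mm); three whites and two oranges at right rear. One more sweep, ending at 5°, takes the second white across.

```bash
python3 -m jog '[[[-20,-20,0],[0,0,0],1],[[-45,-45,0],[0,0,0],1],[[-70,-70,0],[0,0,0],1],[[-95,-95,0],[0,0,0],1],[[-120,-120,0],[0,0,0],1],[[-145,-145,0],[0,0,0],1],[[-170,-170,0],[0,0,0],1],[[-190,-190,0],[0,0,0],1],[[-205,-205,0],[0,0,0],1],[[-215,-215,0],[0,0,0],1],[[-218,-218,0],[0,0,0],1],[[-218,-218,0],[0,0,0],1]]'
python3 -m jog '[[[0,0,25],[0,0,0],1],[[0,0,55],[0,0,0],1],[[0,0,78],[0,0,0],1],[[0,0,81],[0,0,0],1],[[-4,-16,81],[0,0,0],1],[[-8,-32,81],[0,0,0],1],[[-12,-46,81],[0,0,0],1],[[-15,-58,81],[0,0,0],1],[[-17,-65,81],[0,0,0],1],[[-20,-65,81],[0,0,0],1],[[-24,-63,81],[0,0,0],1],[[-28,-62,81],[0,0,0],1]]'
python3 -m jog '[[[-4,2,0],[0,0,0],1],[[-8,5,0],[0,0,0],1],[[-12,8,0],[0,0,0],1],[[-16,11,0],[0,0,0],1],[[-20,14,0],[0,0,0],1],[[-23,18,0],[0,0,0],1],[[-27,22,0],[0,0,0],1],[[-29,26,0],[0,0,0],1],[[-31,30,0],[0,0,0],1],[[-33,33,0],[0,0,0],1],[[-36,38,0],[0,0,0],1],[[-36,38,0],[0,0,0],1]]'
python3 - <<'E'
from balls import *
im=balls();st=bot.read_state();d=st["position"][:2]-C;print(d@u,d@v,st["position"],st["force"],st["opening"])
E
```

```text
time_s: 12.7
position: [0.5531, 0.0081, 0.2072]
tcp_rot: [[-0.932, 0.363, -0.001], [0.363, 0.932, 0.0], [0.001, 0.0, -1.0]]
force: [0.1, 0.2, -2.1]
opening: 0.275
time_s: 13.7
position: [0.5574, -0.0577, 0.1269]
tcp_rot: [[-0.933, 0.36, 0.001], [0.36, 0.933, 0.0], [-0.0, 0.001, -1.0]]
force: [0.8, -0.4, -1.2]
opening: 0.272
time_s: 14.7
position: [0.6034, -0.035, 0.1262]
tcp_rot: [[-0.933, 0.36, -0.003], [0.36, 0.933, 0.001], [0.003, -0.0, -1.0]]
force: [-1.5, 0.0, -1.3]
opening: 0.268
O area 45 px [312.8 190.3] x -57 y -56 r 80 ang 225
O area 47 px [304.6 199. ] x -39 y -22 r 45 ang 209
O area 56 px [272.9 216.8] x 34 y 53 r 63 ang 57
O area 14 px [285.9 222.9] x -2 y 65 r 65 ang 92
W area 131 px [300.8 186.1] x -23 y -64 r 68 ang 250
W area 43 px [260.4 203.9] x 75 y 19 r 77 ang 14
W area 33 px [264.3 211.5] x 59 y 41 r 72 ang 35
0.06900088934800504 0.006280746436313228 [ 0.60337903 -0.0352667   0.12619279] [-2.99719289  0.66969033 -0.58946988] 0.27395127443036404
```

```bash
python3 -m jog '[[[-1,2,0],[0,0,0],1],[[-1,4,0],[0,0,0],1],[[1,1,0],[0,0,0],1],[[6,1,0],[0,0,0],1],[[18,6,0],[0,0,0],1],[[34,12,0],[0,0,0],1],[[50,18,0],[0,0,0],1],[[62,23,0],[0,0,0],1],[[64,24,-10],[0,0,0],1],[[64,24,-40],[0,0,0],1],[[64,24,-75],[0,0,0],1],[[64,24,-81],[0,0,0],1]]'
python3 -m jog '[[[10,10,0],[0,0,0],1],[[30,30,0],[0,0,0],1],[[55,55,0],[0,0,0],1],[[80,80,0],[0,0,0],1],[[105,106,0],[0,0,0],1],[[130,131,0],[0,0,0],1],[[155,156,0],[0,0,0],1],[[180,180,0],[0,0,0],1],[[198,198,0],[0,0,0],1],[[210,210,0],[0,0,0],1],[[216,219,0],[0,0,0],1],[[216,219,0],[0,0,0],1]]'
python3 - <<'E'
from balls import *
im=balls();print();balls(name="side");st=bot.read_state();print(st["position"],st["force"],st["opening"]);
w=vision.capture("wrist")
c1=cv2.resize(im[150:310,220:430],(420,320),interpolation=2)
cv2.imwrite("pics/m2.png",np.hstack([c1,cv2.resize(w,(380,320))])[...,::-1])
R=st["tcp_rot"]; print("to mat centre mm",(R.T@np.r_[np.array([.4293,.2983])-st["position"][:2],0]*1e3).round(1))
E
```

```text
time_s: 15.75
position: [0.5581, 0.0086, 0.214]
tcp_rot: [[-0.933, 0.36, 0.014], [0.36, 0.933, -0.003], [-0.014, 0.002, -1.0]]
force: [1.4, -0.6, -0.4]
opening: 0.275
time_s: 16.75
position: [0.4292, 0.2935, 0.2069]
tcp_rot: [[-0.934, 0.358, -0.001], [0.358, 0.934, 0.0], [0.001, 0.0, -1.0]]
force: [0.6, 0.5, -1.2]
opening: 0.273
O area 42 px [313.  190.3] x -58 y -56 r 81 ang 224
O area 45 px [304.6 198.9] x -39 y -22 r 45 ang 210
O area 55 px [273.2 216.8] x 33 y 53 r 63 ang 58
O area 14 px [285.9 222.9] x -2 y 65 r 65 ang 92
W area 125 px [300.8 186. ] x -23 y -65 r 69 ang 251
W area 43 px [260.4 204. ] x 75 y 19 r 77 ang 14
W area 27 px [264.7 212.3] x 58 y 44 r 73 ang 37

O area 84 px [256.9 167.2] x 18 y 69 r 71 ang 76
O area 25 px [227.8 174.4] x -38 y -18 r 42 ang 205
W area 30 px [264.2 173.4] x 57 y 50 r 76 ang 41
W area 32 px [223.9 178.2] x -36 y -42 r 56 ang 229
[0.43041907 0.29146299 0.20709168] [ 0.08785744 -0.19167305 -2.42335848] 0.2721865520505723
to mat centre mm [ 3.5  6.  -0. ]
```

View pics/m2.png

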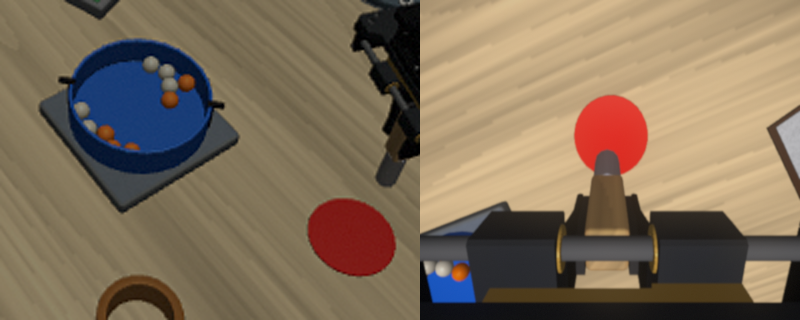

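Upper half: 3 orange, 2 white; lower half: 2 orange, 3 white; all ten in the tub. The stick hangs upright over the mat. Lower it at the mat's centre.

```bash
python3 -m jog '[[[3,6,20],[0,0,0],1],[[3,6,50],[0,0,0],1],[[3,6,80],[0,0,0],1],[[3,6,105],[0,0,0],1],[[3,6,115],[0,0,0],1],[[3,6,119],[0,0,0],1],[[3,6,121],[0,0,0],1],[[3,6,122],[0,0,0],1],[[3,6,123],[0,0,0],1],[[3,6,123],[0,0,0],1]]'
```

```text
time_s: 17.73
position: [0.4307, 0.2986, 0.0856]
tcp_rot: [[-0.933, 0.36, 0.002], [0.36, 0.933, 0.001], [-0.002, 0.002, -1.0]]
force: [-0.6, 0.3, -0.8]
opening: 0.276
```

```bash
python3 -m jog '[[[0,0,1],[0,0,0],1],[[0,0,1],[0,0,0],1],[[0,0,2],[0,0,0],1],[[0,0,2],[0,0,0],1]]'
python3 -m jog '[[[0,0,1],[0,0,0],1],[[0,0,1],[0,0,0],1]]'
```

```text
time_s: 18.07
position: [0.4298, 0.2984, 0.0827]
tcp_rot: [[-0.933, 0.36, 0.0], [0.36, 0.933, 0.0], [-0.0, 0.0, -1.0]]
force: [0.1, 0.2, -1.3]
opening: 0.272
time_s: 18.23
position: [0.4299, 0.2984, 0.0817]
tcp_rot: [[-0.933, 0.36, 0.0], [0.36, 0.933, 0.0], [-0.0, 0.0, -1.0]]
force: [-0.0, 0.2, 0.7]
opening: 0.273
```

Force turned upward: the foot is down. Open and rise.

```bash
python3 -m jog '[[[0,0,0.5],[0,0,0],1],[[0,0,0.5],[0,0,0],1],[[0,0,0.5],[0,0,0],0.7],[[0,0,0.5],[0,0,0],0.5],[[0,0,0.5],[0,0,0],0.3],[[0,0,0.5],[0,0,0],0.2],[[0,0,0.5],[0,0,0],0],[[0,0,0.5],[0,0,0],0],[[0,0,0.5],[0,0,0],0],[[0,0,0.5],[0,0,0],0],[[0,0,0.5],[0,0,0],0],[[0,0,0.5],[0,0,0],0]]'
python3 -m jog '[[[0,0,0],[0,0,0],0],[[0,0,-20],[0,0,0],0],[[0,0,-50],[0,0,0],0],[[0,0,-80],[0,0,0],0],[[0,0,-110],[0,0,0],0],[[0,0,-125],[0,0,0],0]]'
python3 - <<'E'
from h import *
st=bot.read_state();p=st["position"];R=st["tcp_rot"];print((R.T@np.array([.4313-p[0],-.2313-p[1],0])*1e3).round(1))
E
```

```text
time_s: 19.23
position: [0.4298, 0.2983, 0.081]
tcp_rot: [[-0.933, 0.36, -0.0], [0.36, 0.933, 0.0], [0.0, -0.0, -1.0]]
force: [0.3, 0.0, 0.1]
opening: 0.902
time_s: 19.73
position: [0.4312, 0.299, 0.2095]
tcp_rot: [[-0.933, 0.36, 0.005], [0.36, 0.933, 0.002], [-0.004, 0.004, -1.0]]
force: [0.3, -0.7, -0.2]
opening: 0.996
[-191.1 -494.7   -1.1]
```

```bash
python3 -m jog '[[[-10,-20,0],[0,0,0],0],[[-25,-50,0],[0,0,0],0.5],[[-43,-88,0],[0,0,0],1],[[-60,-125,0],[0,0,0],1],[[-78,-163,0],[0,0,-6],1],[[-95,-200,0],[0,0,-12],1],[[-113,-238,0],[0,0,-18],1],[[-130,-275,0],[0,0,-24],1],[[-148,-312,0],[0,0,-30],1],[[-165,-350,0],[0,0,-37],1],[[-183,-387,0],[0,0,-37],1],[[-200,-422,0],[0,0,-37],1]]'
python3 -c "
from h import *
st=bot.read_state();p=st['position'];R=st['tcp_rot'];print(st['joint_positions'].round(0),(R.T@np.array([.4698-p[0],-.2203-p[1],.2-p[2]])*1e3).round(1))"
```

```text
time_s: 20.73
position: [0.4619, -0.1445, 0.2061]
tcp_rot: [[-0.961, -0.275, -0.0], [-0.275, 0.961, 0.0], [0.0, 0.0, -1.0]]
force: [1.6, 0.4, -0.1]
opening: 0.252
[ -31.   21.  103.    0.   56. -137.] [ 13.3 -75.    6.1]
```

```bash
python3 -m jog '[[[4,-25,0],[0,0,0],1],[[8,-50,0],[0,0,0],1],[[12,-68,0],[0,0,0],1],[[13,-75,0],[0,0,0],1],[[13,-75,0],[0,0,0],1],[[13,-75,0],[0,0,0],1]]'
python3 - <<'E'
from h import *
st,w=grab("wrist");_,s=grab("scene")
R=st["tcp_rot"];P=cam("wrist",st);print(st["joint_positions"].round(0),st["opening"],st["position"])
hsv=cv2.cvtColor(w,cv2.COLOR_RGB2HSV)
m=((abs(hsv[...,0].astype(int)-62)<18)&(hsv[...,1]>150)).astype(np.uint8)
for c in cv2.findContours(m,0,2)[0]:
    if cv2.contourArea(c)<150: continue
    r=cv2.minAreaRect(c); g=onz(P,r[0],.03); print(r,g,"tool",(R.T@(np.r_[g,.03]-st["position"])*1e3).round(1))
cv2.imwrite("pics/k.png",np.hstack([cv2.resize(w,(440,330)),cv2.resize(s[150:320,240:425],(359,330))])[...,::-1])
E
```

```text
time_s: 21.23
position: [0.47, -0.2178, 0.2058]
tcp_rot: [[-0.962, -0.273, -0.001], [-0.273, 0.962, 0.001], [0.001, 0.002, -1.0]]
force: [-0.3, 0.4, 0.1]
opening: 0.002
[ -37.   23.   98.    0.   58. -143.] 0.0019646143241260636 [ 0.46996707 -0.21778454  0.20580597]
((247.0, 131.5), (34.0, 33.0), 0.0) [ 0.43209606 -0.23372073] tool [ 40.7  -5.2 175.8]
```

View pics/k.png

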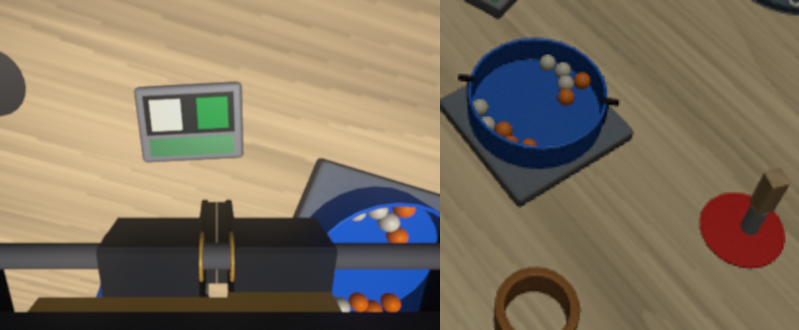

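Green key at tool (41,-5,176), square with the fingers; the stick stands upright well inside the mat. Move over and descend to about 9 mm above.

```bash
python3 -m jog '[[[20,-3,10],[0,0,0],1],[[40,-5,35],[0,0,0],1],[[41,-5,70],[0,0,0],1],[[41,-5,105],[0,0,0],1],[[41,-5,135],[0,0,0],1],[[41,-5,155],[0,0,0],1],[[41,-5,164],[0,0,0],1],[[41,-5,167],[0,0,0],1],[[41,-5,167],[0,0,0],1],[[41,-5,167],[0,0,0],1]]'
python3 -m jog '[[[0,0,1],[0,0,0],1],[[0,0,2],[0,0,0],1],[[0,0,3],[0,0,0],1],[[0,0,4],[0,0,0],1],[[0,0,5],[0,0,0],1],[[0,0,5],[0,0,0],1]]'
```

```text
time_s: 22.17
position: [0.4332, -0.2347, 0.04]
tcp_rot: [[-0.962, -0.274, 0.001], [-0.274, 0.962, -0.001], [-0.001, -0.002, -1.0]]
force: [0.7, -0.1, -0.5]
opening: 0.006
time_s: 22.67
position: [0.4323, -0.2347, 0.034]
tcp_rot: [[-0.962, -0.274, -0.0], [-0.274, 0.962, 0.0], [0.0, 0.0, -1.0]]
force: [-0.8, 0.3, 0.0]
opening: 0.003
```

```bash
python3 -m jog '[[[0,0,1],[0,0,0],1],[[0,0,2],[0,0,0],1],[[0,0,3],[0,0,0],1],[[0,0,3.5],[0,0,0],1],[[0,0,4],[0,0,0],1],[[0,0,4],[0,0,0],1]]'
python3 -m jog '[[[0,0,0.5],[0,0,0],1],[[0,0,0.5],[0,0,0],1]]'
```

```text
time_s: 23.17
position: [0.4324, -0.2346, 0.0301]
tcp_rot: [[-0.962, -0.274, -0.0], [-0.274, 0.962, 0.0], [0.0, 0.0, -1.0]]
force: [-0.9, 0.0, 4.9]
opening: 0.005
time_s: 23.33
position: [0.4323, -0.2346, 0.0297]
tcp_rot: [[-0.962, -0.274, -0.0], [-0.274, 0.962, 0.0], [0.0, 0.0, -1.0]]
force: [-1.6, 1.5, 4.5]
opening: 0.005
```

```bash
python3 -m jog '[[[0,0,0.5],[0,0,0],1],[[0,0,0.5],[0,0,0],1]]'
python3 -m jog '[[[0,0,0.5],[0,0,0],1],[[0,0,0.5],[0,0,0],1]]'
```

```text
time_s: 23.5
position: [0.4323, -0.2346, 0.0294]
tcp_rot: [[-0.962, -0.274, -0.0], [-0.274, 0.962, -0.0], [0.0, -0.0, -1.0]]
force: [-0.9, 0.5, 6.2]
opening: 0.008
time_s: 23.67
position: [0.4323, -0.2346, 0.0293]
tcp_rot: [[-0.962, -0.274, 0.0], [-0.274, 0.962, -0.0], [-0.0, -0.0, -1.0]]
force: [-1.4, 1.0, 10.8]
opening: 0.006
```

```bash
python3 -m jog '[[[0,0,0.5],[0,0,0],1],[[0,0,0.5],[0,0,0],1],[[0,0,0.5],[0,0,0],1]]'
python3 -m jog '[[[0,0,0.2],[0,0,0],1],[[0,0,0.2],[0,0,0],1],[[0,0,0.2],[0,0,0],1],[[0,0,0.2],[0,0,0],1],[[0,0,0.2],[0,0,0],1],[[0,0,0.2],[0,0,0],1],[[0,0,0.2],[0,0,0],1],[[0,0,0.2],[0,0,0],1],[[0,0,0.2],[0,0,0],1]]'
python3 -m jog '[[[0,0,-3],[0,0,0],1],[[0,0,-15],[0,0,0],1],[[0,0,-45],[0,0,0],1],[[0,0,-80],[0,0,0],1],[[0,0,-115],[0,0,0],1],[[0,0,-140],[0,0,0],1],[[0,0,-150],[0,0,0],1],[[0,0,-150],[0,0,0],1]]'
python3 - <<'E'
from balls import *
im=balls();s=vision.capture("side")
cv2.imwrite("pics/f.png",np.hstack([cv2.resize(im[110:320,220:430],(400,400),interpolation=2),cv2.resize(s[100:280,160:340],(400,400),interpolation=2)])[...,::-1])
E
```

```text
time_s: 23.92
position: [0.4323, -0.2346, 0.0293]
tcp_rot: [[-0.962, -0.274, 0.0], [-0.274, 0.962, -0.0], [-0.0, -0.001, -1.0]]
force: [-1.8, 1.3, 13.6]
opening: 0.004
time_s: 24.67
position: [0.4324, -0.2346, 0.0293]
tcp_rot: [[-0.962, -0.274, 0.0], [-0.274, 0.962, -0.001], [-0.0, -0.001, -1.0]]
force: [-3.1, 1.2, 15.9]
opening: 0.008
time_s: 25.33
position: [0.434, -0.2359, 0.1805]
tcp_rot: [[-0.962, -0.274, 0.005], [-0.274, 0.962, -0.005], [-0.004, -0.006, -1.0]]
force: [0.4, -1.1, 0.1]
opening: 0.008
O area 42 px [313.  190.3] x -58 y -56 r 81 ang 224
O area 45 px [304.6 198.9] x -39 y -22 r 45 ang 210
O area 55 px [273.2 216.8] x 33 y 53 r 63 ang 58
O area 14 px [285.9 222.9] x -2 y 65 r 65 ang 92
W area 125 px [300.9 186.1] x -23 y -64 r 68 ang 250
W area 42 px [260.5 203.9] x 74 y 19 r 77 ang 14
W area 27 px [264.7 212.3] x 58 y 44 r 73 ang 37
```

View pics/f.png

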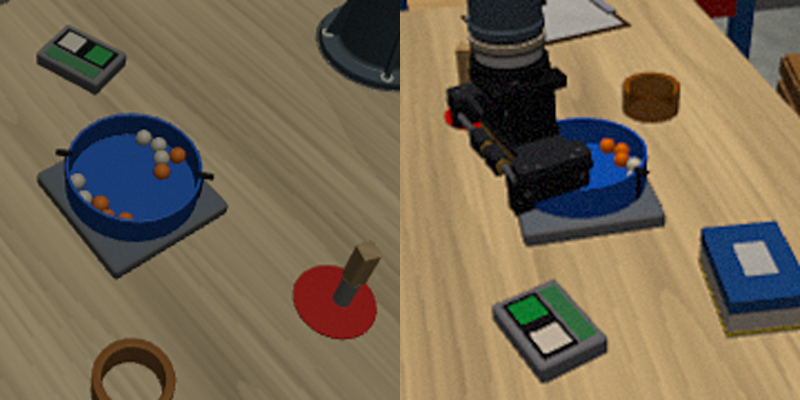

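The last view agrees: balls still mixed with all ten in the tub, stick upright at (350,290) on the mat, terminal free, arm clear.

```bash
python3 -c "
from rig import bot
print(bot.hand_in())"
```

```text
the job is handed in; nothing more can be done
None
```

The job is done and handed in at about 25 s of the 72 s allowed. No verdict is reported, so what follows rests on my own last checks.

- **Stirring:** The first two sweeps left one white ball about 7 mm on the wrong side of the line, so I made a third. One half now holds 3 orange and 2 white, the other 2 orange and 3 white. All ten are in the tub. The ball closest to the line is a white one, about 19 mm clear of it. Some balls touch in the picture, so part of the count comes from looking at it. The side camera's view was partly blocked and could not confirm every ball.
- **Stick:** It stands upright, released, near the middle of the red mat.
- **Green key:** I eased the closed fingers down and held at 14–16 N for about 0.75 s, then lifted clear. The force stayed above 5 N from about 23.5 s to 24.7 s. The readings hovered around 4.5–5 N just before that, while I was still easing down.
- **Everything else:** I moved nothing toward the white key, carton, tape or mug. The highest wrist reading I saw was about 16 N, but I only read it at the end of each move.

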